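Sort the piano hammer strips into their trays

TASK

Put each of the four hammer strips into the tray that is made for it, the one with as many dark holes in its ledge as the strip has hammers. Each strip must stand upright and flat on the tray's floor, its row of hammers running along the tray's row of holes; do not knock any hammer strip over, and leave the two damper strips where they lie.

Things in the scene. Friction and masses are not known exactly. Their poses are not given: they have to be found in the camera images.
- hammers2: Loose hammer strip: two bare light-wood piano hammer heads standing in a row (18 mm apart, row along y) on a wooden batten 34 mm (x) by 36 mm (y) by 10 mm high. Each head is 11 mm thick along y and 22 mm across x, with flat parallel flanks from 19 to 42 mm height and a round crown at 53 mm; below the flanks is a thinner neck. Grasp it across x on the flanks, at the middle of the row. 70 g, give or take. Origin: centre of the batten underside; z up.
- tray2: Fixed plywood tray for two hammers: pocket 50 mm (x) by 52 mm (y), floor 4 mm above the bench, rim 14 mm above the bench, walls 5 mm thick. On its +x side the rim widens to a 23 mm ledge showing a row of two dark holes (10 mm across, 18 mm apart, row along y). Origin: on the bench under the pocket centre; y runs along the pocket.
- hammers3: Loose hammer strip: three bare light-wood piano hammer heads standing in a row (18 mm apart, row along y) on a wooden batten 34 mm (x) by 54 mm (y) by 10 mm high. Each head is 11 mm thick along y and 22 mm across x, with flat parallel flanks from 19 to 42 mm height and a round crown at 53 mm; below the flanks is a thinner neck. Grasp it across x on the flanks, at the middle of the row. 90 g, give or take. Origin: centre of the batten underside; z up.
- tray3: Fixed plywood tray for three hammers: pocket 50 mm (x) by 70 mm (y), floor 4 mm above the bench, rim 14 mm above the bench, walls 5 mm thick. On its +x side the rim widens to a 23 mm ledge showing a row of three dark holes (10 mm across, 18 mm apart, row along y). Origin: on the bench under the pocket centre; y runs along the pocket.
- hammers4: Loose hammer strip: four bare light-wood piano hammer heads standing in a row (18 mm apart, row along y) on a wooden batten 34 mm (x) by 72 mm (y) by 10 mm high. Each head is 11 mm thick along y and 22 mm across x, with flat parallel flanks from 19 to 42 mm height and a round crown at 53 mm; below the flanks is a thinner neck. Grasp it across x on the flanks, at the middle of the row. 110 g, give or take. Origin: centre of the batten underside; z up.
- tray4: Fixed plywood tray for four hammers: pocket 50 mm (x) by 88 mm (y), floor 4 mm above the bench, rim 14 mm above the bench, walls 5 mm thick. On its +x side the rim widens to a 23 mm ledge showing a row of four dark holes (10 mm across, 18 mm apart, row along y). Origin: on the bench under the pocket centre; y runs along the pocket.
- hammers5: Loose hammer strip: five bare light-wood piano hammer heads standing in a row (18 mm apart, row along y) on a wooden batten 34 mm (x) by 90 mm (y) by 10 mm high. Each head is 11 mm thick along y and 22 mm across x, with flat parallel flanks from 19 to 42 mm height and a round crown at 53 mm; below the flanks is a thinner neck. Grasp it across x on the flanks, at the middle of the row. 130 g, give or take. Origin: centre of the batten underside; z up.
- tray5: Fixed plywood tray for five hammers: pocket 50 mm (x) by 106 mm (y), floor 4 mm above the bench, rim 14 mm above the bench, walls 5 mm thick. On its +x side the rim widens to a 23 mm ledge showing a row of five dark holes (10 mm across, 18 mm apart, row along y). Origin: on the bench under the pocket centre; y runs along the pocket.
- dampers3: Loose damper strip, not to be moved: three small low square wooden blocks (12 by 12 mm, 18 mm apart along y) on a batten 34 mm (x) by 54 mm (y) by 10 mm, 20 mm high in all. It has no round-topped hammer heads. Origin: centre of the underside.
- dampers4: Loose damper strip, not to be moved: four small low square wooden blocks (12 by 12 mm, 18 mm apart along y) on a batten 34 mm (x) by 72 mm (y) by 10 mm, 20 mm high in all. It has no round-topped hammer heads. Origin: centre of the underside.
Things that resemble listed ones, but are neither listed nor needed, are in the scene too. What is shaped like the tray4 but green or purple is not meant.

How it is judged:
By the outcome, as a careful person would: the job done as asked, in the order asked, and still so for the second after the job is handed in, with the robot touching nothing.
It also fails if it takes over 112 s, if anything falls off the work surface, if the arm or the gripper's body presses on something with over 40 N, if the wrist force passes 120 N, or if a joint passes its speed limit or range.

ROBOT

A 7-joint arm with a two-finger parallel gripper is mounted at the origin on the work surface. World frame = base frame: x ahead of the robot, y to its left, z up, the work surface at z = 0. Lengths are in m, angles in rad, forces in N, time in s.
With the tool pointing down it reaches from about 0.4 to 0.85 m from the base axis. Payload 4.5 kg.
Tool frame: the origin (TCP) lies at the very end of the fingers, on their centre line; the grasp point (between the pads) lies 19 mm behind it; z points along the fingers, y is the line along which they close (so a half turn about z gives the same grasp; the last joint's range is limited). The gripper opens to 88 mm and grips with 3 to 60 N. Pads are 18 mm wide; open, the fingers measure 123 mm over their backs; the gripper's body (75 mm by 187 mm) begins 45 mm behind the grasp point.
Start: joints at [1.302, 0.689, -0.195, 1.565, 0.157, 0.902, -0.215], TCP at [0.186, -0.597, 0.239] pointing down, gripper open.
Joint ranges: [-3.01, 3.01], [-0.46, 2.08], [-1.47, 1.51], [0.13, 2.56], [-1, 4.14], [0.04, 2.09], [-2.66, 2.66]. Speed limits (rad/s): [2.57, 2.57, 3.14, 3.14, 3.14, 3.14, 3.14].

INTERFACE

Orientations are given as a unit quaternion [x, y, z, w].
In Python, from plant import r gives the robot as it stands. The module is installed in compiled form; this text tells all that it offers.
- The arm moves only by the tool step_arm, never from a script. Its argument "increments" is a list of rows, each a list of 2 entries, a list of its own where there are three numbers: the shift along the world's x, y, z in cm, then the turn, a rotation vector about the world's x, y, z in degrees. A call has exactly 10 rows; each row shifts and turns the commanded pose from where the row before left it; what a row does not reach is not made up. A row lasts 1/10 s, in which the tool goes at most 50 mm and 8.59 degrees, less where a joint would pass 70% of its speed; a pose out of reach is approached as far as the arm can. A call is refused whole if a number of a shift passes 5 or a number of a turn 8.59, either way. A call with a gripper value outside its range is refused whole. "fingers" is the opening, from 0 (shut) to 1 (fully open), set as the call begins (left out, the last holds). The fingers move at their own pace and stop on an object; "grip_force" is the grip in N (left out, the last holds). Time passes only in rows, so rows that do not move let the fingers close, or fill a call up. It gives the time, the measured TCP pose, the force, the opening and the grip force at its end, in the units of the state.
- r.get_state(): the state, without advancing time (a new reading comes with each control period).
- r.snapshot(name): name is "side" or "top"; returns (picture, depth): 480x640x3 uint8, red, green, blue; 480x640 float32, m along the optical axis (not along the pixel's ray), 0 where there is no reading.
- r.calibration(name): a dict with "fov_y" (degrees; the focal length in pixels is half the picture's height over the tangent of half this angle, whatever the lens; pixels are square), "cx", "cy" (the principal point, pixels), "R" (3x3) and "t" (3): a world point X has camera coordinates R X + t. Camera axes: x right, y down, z forward; pixel columns grow to the right and rows downward; lengths in m; the calibration is good to about 2 mm. A picture is of the moment at which its call begins. calibration takes no time and is no camera call.
- r.finish_job(): hands the job in; it is judged then, once.
The state is a dict: "clock": time; "q": joint angles; "qd": joint speeds; "joint_torque": joint torques, N m; "tool_pos": TCP position; "eef_rot": TCP orientation; "contact_force": force on the tool from outside, world axes, zero at the start; "moment": the same for the moment, N m; "opening": opening from 0.0 (shut) to 1.0 (fully open); "finger_force": force on a finger pad.
Only numpy, scipy, OpenCV 4.12 (cv2) and the standard library are available. Lean on these libraries where they do the work, as an engineer would, in place of code of your own. Each camera call takes 0.05 s, during which the arm holds its last target. There are 200 camera calls.

## Working session

There is one attempt and no reset: what is moved stays moved. The work goes in short steps, Python scripts to look and compute and a tool call to move; the robot and the scene stay as the last step left them, time stands still between calls to the robot, and variables do not carry over. Pictures are saved under pics/ and viewed, at most 14 in all, crops included, and the job is handed in when it is done.

Besides the shell and the picture viewer there is one more tool, called after ">>>" as name(argument=value, ...) on one line, values as JSON. step_arm: Moves the arm, as the interface text tells. Its arguments: {"type":"object","properties":{"increments":{"type":"array","items":{"type":"array"}},"fingers":{"type":"number"},"grip_force":{"type":"number"}},"required":["increments"]}

```bash
mkdir -p pics; python3 - <<'E'
from plant import r
import cv2,numpy as np
for n in("side","top"):
    p,d=r.snapshot(n); cv2.imwrite(f"pics/{n}0.png",p[:,:,::-1]); np.savez(f"{n}0.npz",p=p,d=d)
    c=r.calibration(n); print(n,c,d.min(),d.max())
print(r.get_state())
E
```

```text
side {'fov_y': 49.53009609430169, 'cx': 322.80869566164534, 'cy': 244.61270046297457, 'R': array([[ 0.99071199, -0.13544182, -0.01205278],
       [-0.10303118, -0.68987311, -0.716561  ],
       [ 0.08873744,  0.71114739, -0.69742029]]), 't': array([-0.39550314,  0.05905086,  1.00088478])} 0.0 3.0001092
top {'fov_y': 49.8635766006577, 'cx': 317.4916681050659, 'cy': 241.8991414558859, 'R': array([[-0.02390036, -0.99965652, -0.01075206],
       [-0.99786977,  0.02450792, -0.06045891],
       [ 0.06070165,  0.00928416, -0.99811278]]), 't': array([0.00738843, 0.40119139, 1.21330966])} 0.0 2.0780294
{'clock': 0.1, 'q': array([ 1.30181435,  0.68986649, -0.19450983,  1.5661654 ,  0.15730326,
        0.90249731, -0.21512363]), 'qd': array([ 5.80742020e-04, -7.48550002e-04,  5.31091033e-04, -3.34576527e-03,
        1.68422259e-03,  1.23624374e-03,  1.30590194e-05]), 'joint_torque': array([-2.79348795e-03, -5.28505683e+01, -1.27112478e+00, -1.53836346e+01,
       -5.25043742e-02,  2.02234085e-03,  3.09482573e-05]), 'tool_pos': array([ 0.18615811, -0.59608254,  0.23803084]), 'eef_rot': array([ 9.88559123e-01,  1.50831903e-01, -1.76625749e-04, -7.53038271e-04]), 'contact_force': array([ 0.4002857 ,  0.37089207, -0.15322429]), 'moment': array([ 0.00092262, -0.02906332,  0.02836355]), 'finger_force': 0.0, 'opening': 1.0015918081044388}
```

View pics/top0.png

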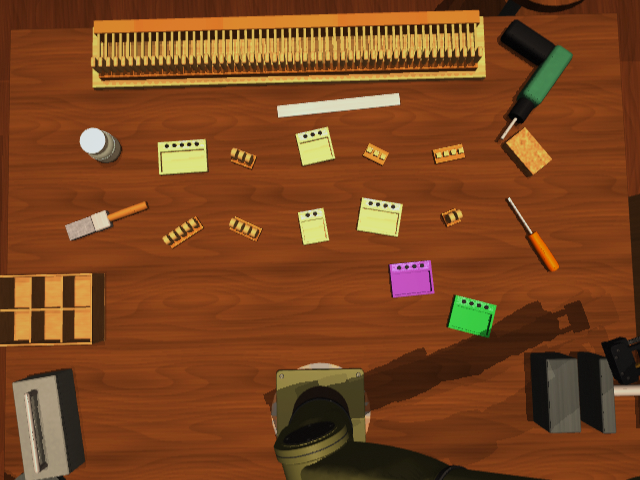

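View pics/side0.png

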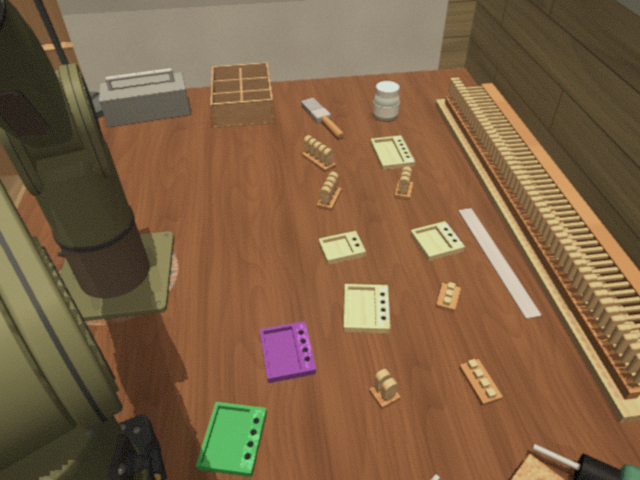

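Top view: the hammer strips are near (183,232), (245,228), (242,157) and (452,217). The low ones at (376,153) and (449,153) look like dampers. Pale trays are at (182,157), (315,146), (313,226) and (380,217), and the purple and green ones are decoys. I'll count hammers and holes in a close montage.

```bash
python3 - <<'E'
import cv2,numpy as np
t=cv2.imread("pics/top0.png")
C=[(183,232),(245,228),(242,157),(452,217),(182,157),(315,146),(313,226),(380,217)]
f=lambda c:cv2.resize(t[c[1]-28:c[1]+28,c[0]-28:c[0]+28],(200,200),interpolation=cv2.INTER_CUBIC)
m=np.vstack([np.hstack([f(c) for c in C[:4]]),np.hstack([f(c) for c in C[4:]])])
cv2.imwrite("pics/mont.png",m)
s=cv2.imread("pics/side0.png")
cv2.imwrite("pics/sidecrop.png",cv2.resize(s[120:420,270:520],(665,600*798//798)[:2] and (500,600),interpolation=cv2.INTER_CUBIC))
E
```

```text
(no output)
```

View pics/mont.png

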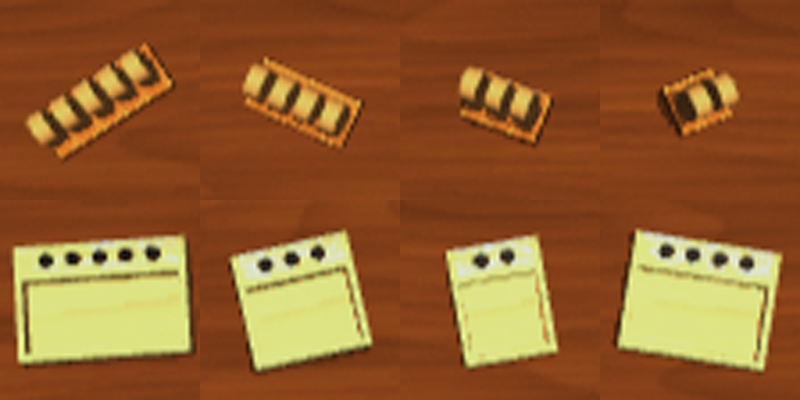

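View pics/sidecrop.png

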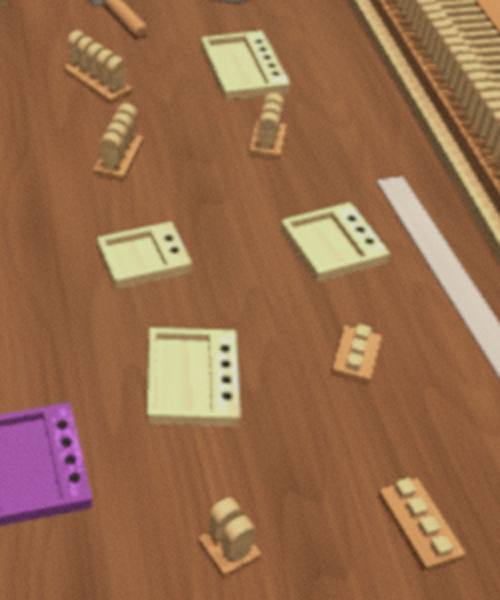

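Counts are clear. Hammer strips: 5 at (183,232), 4 at (245,228), 3 at (242,157), 2 at (452,217). Trays: 5 at (182,157), 3 at (315,146), 2 at (313,226), 4 at (380,217). Could be mistaken for these: the damper strips at (376,153) and (449,153), the purple tray at (411,278), the green tray at (472,315), and the hammer rail behind. Next I'll measure from both views.

```bash
cat > h.py <<'E'
import cv2,numpy as np
from plant import r
def K(c):
    f=240/np.tan(np.radians(c["fov_y"])/2); return f,c["cx"],c["cy"],np.array(c["R"]),np.array(c["t"])
def cloud(n,d):
    f,cx,cy,R,t=K(r.calibration(n)); v,u=np.mgrid[:480,:640]
    P=np.stack([(u-cx)/f*d,(v-cy)/f*d,d],-1)-t
    X=P@R; X[d<=0]=np.nan; return X
def ray(n,u,v):
    f,cx,cy,R,t=K(r.calibration(n)); return -R.T@t, R.T@np.array([(u-cx)/f,(v-cy)/f,1])
def onplane(n,u,v,z):
    o,w=ray(n,u,v); return o+w*(z-o[2])/w[2]
def proj(n,X):
    f,cx,cy,R,t=K(r.calibration(n)); c=R@X+t; return np.array([f*c[0]/c[2]+cx,f*c[1]/c[2]+cy])
def tri(a,b):
    A=np.zeros((3,3));y=np.zeros(3)
    for n,p in(("top",a),("side",b)):
        o,w=ray(n,*p); w=w/np.linalg.norm(w); M=np.eye(3)-np.outer(w,w); A+=M;y+=M@o
    return np.linalg.solve(A,y)
S={5:(183,232),4:(245,228),3:(242,157),2:(452,217)}
T={5:(182,157),3:(315,146),2:(313,226),4:(380,217)}
def rect(P):
    (c,s,a)=cv2.minAreaRect((P[:,:2]*1000).astype(np.float32))
    if s[0]<s[1]: a+=90; s=s[::-1]
    return np.round(c,1),np.round(s,1),round((a+90)%180-90,1)   # long-axis angle
E
python3 - <<'E'
from h import *
D={n:np.load(n+"0.npz") for n in("top","side")}
X={n:cloud(n,D[n]["d"]) for n in D}
hsv={n:cv2.cvtColor(D[n]["p"],cv2.COLOR_RGB2HSV) for n in D}
for k,p in S.items():
    c=onplane("top",*p,0.03)
    for n in D:
        x=X[n].reshape(-1,3); m=(np.hypot(*(x[:,:2]-c[:2]).T)<.06)
        q=x[m]; z=q[:,2]
        print("strip",k,n,"bench z mm %.1f"%(1000*np.median(z)),"max %.1f"%(1000*np.percentile(z,99.5)),"all",rect(q[z>.006]),"heads",rect(q[z>.035]),(z>.035).sum())
for k,p in T.items():
    c=onplane("top",*p,0.012); hol={}
    for n in D:
        x=X[n].reshape(-1,3); h=hsv[n].reshape(-1,3)
        near=(np.hypot(*(x[:,:2]-c[:2]).T)<.085)
        m=near&(h[:,0]>22)&(h[:,0]<45)&(h[:,2]>150)&(h[:,1]>20)
        lab=cv2.connectedComponentsWithStats(m.reshape(480,640).astype(np.uint8))
        i=1+np.argmax(lab[2][1:,4]); M=lab[1]==i; q=X[n][M]; q=q[~np.isnan(q).any(1)]
        hull=np.zeros((480,640),np.uint8); cs=cv2.findContours(M.astype(np.uint8),0,2)[0]; cv2.fillPoly(hull,[cv2.convexHull(max(cs,key=len))],1)
        dark=(cv2.erode(hull,np.ones((3,3)))>0)&(hsv[n][:,:,2]<110)
        l=cv2.connectedComponentsWithStats(dark.astype(np.uint8),connectivity=4)
        hol[n]=[tuple(np.round(l[3][j],1)) for j in range(1,l[0]) if l[2][j,4]>6 and max(l[2][j,2:4])<14]
        print("tray",k,n,"rim z %.1f floor %.1f"%(1000*np.percentile(q[:,2],90),1000*np.percentile(q[:,2],30)),rect(q),hol[n])
E
```

```text
strip 5 top bench z mm 0.3 max 54.1 all (array([419.5, 308.1]), array([89.1, 68.9]), -60.0) heads (array([434. , 317.3]), array([83.9, 21.8]), -58.2) 283
strip 5 side bench z mm 5.5 max 53.2 all (array([428.8, 314.9]), array([93.3, 34.6]), -55.7) heads (array([429.6, 315.3]), array([88.8, 25.3]), -57.3) 294
strip 4 top bench z mm -0.0 max 54.8 all (array([436.3, 173.9]), array([95.5, 82.6]), -13.6) heads (array([438.8, 169.4]), array([65.4, 21.5]), 63.6) 216
strip 4 side bench z mm 0.3 max 53.2 all (array([434.6, 166.8]), array([72.6, 34.2]), 63.8) heads (array([435. , 167.4]), array([71. , 23.1]), 63.5) 263
strip 3 top bench z mm -0.6 max 53.5 all (array([601.8, 179.5]), array([78.4, 60. ]), -58.8) heads (array([608.4, 171.5]), array([47.4, 22. ]), 67.8) 178
strip 3 side bench z mm -0.3 max 53.1 all (array([605.2, 170.7]), array([60., 34.]), 68.1) heads (array([605.7, 171.1]), array([51.9, 21.7]), 67.4) 184
strip 2 top bench z mm -0.4 max 53.6 all (array([ 443.9, -310.3]), array([88. , 41.6]), -48.1) heads (array([ 453.4, -319.8]), array([30. , 20.9]), -68.2) 121
strip 2 side bench 
[... 894 characters left out ...]
.9,   7.9]), array([77.7, 62.2]), 8.6) [(np.float64(314.5), np.float64(213.4)), (np.float64(307.5), np.float64(214.6))]
tray 2 side rim z 14.5 floor 4.1 (array([439.2,  14.2]), array([86. , 82.6]), 9.1) []
tray 4 top rim z 14.5 floor 3.0 (array([ 458.4, -151.9]), array([99.7, 78.4]), 79.0) [(np.float64(370.2), np.float64(203.0)), (np.float64(377.5), np.float64(203.8)), (np.float64(385.2), np.float64(205.0)), (np.float64(392.7), np.float64(206.1))]
tray 4 side rim z 14.3 floor 3.5 (array([ 458.5, -146.5]), array([113.2,  81.4]), 80.1) [(np.float64(382.0), np.float64(293.7)), (np.float64(382.3), np.float64(301.6)), (np.float64(382.7), np.float64(309.4)), (np.float64(383.0), np.float64(317.7))]
```

```bash
python3 - <<'E'
from h import *
C={5:(616.3,318),3:(633,-1.2),2:(439.9,7.9),4:(458.4,-151.9)}
H={5:[(166.5,145.6),(196.3,143.5)],3:[(305,136),(319.5,132.4)],2:[(307.5,214.6),(314.5,213.4)],4:[(370.2,203),(392.7,206.1)]}
for k in C:
    a,b=[onplane("top",*p,.014)*1000 for p in H[k]]; d=a-b; m=(a+b)/2
    th=np.degrees(np.arctan2(d[1],d[0]))-90
    print(k,"x-angle hole %.1f"%th,"row len %.1f exp %d"%(np.hypot(*d[:2]),18*(k-1)),"holes->pocket",m[:2]-36.5*np.array([np.cos(np.radians(th)),np.sin(np.radians(th))]),"rect->pocket",np.array(C[k])-9*np.array([np.cos(np.radians(th)),np.sin(np.radians(th))]))
for a,b in zip([(370.2,203),(377.5,203.8),(385.2,205),(392.7,206.1)],[(382,293.7),(382.3,301.6),(382.7,309.4),(383,317.7)]):
    print("tri",tri(a,b)*1000,onplane("top",*a,.014)[:2]*1000,onplane("side",*b,.014)[:2]*1000)
# crown tops by triangulation: head-mask centroids in each view
for k,c in {5:(432,316),4:(437,168.5),3:(607,171.3),2:(452,-321)}.items():
    px={}
    for n in("top","side"):
        X=cloud(n,np.load(n+"0.npz")["d"]); m=(np.hypot(X[...,0]-c[0]/1e3,X[...,1]-c[1]/1e3)<.06)&(X[...,2]>.046)
        v,u=np.nonzero(m); px[n]=((u.min()+u.max())/2,(v.min()+v.max())/2)
    print("crown",k,tri(px["top"],px["side"])*1000)
E
```

```text
5 x-angle hole 2.6 row len 71.9 exp 72 holes->pocket [607.14280342 317.56743685] rect->pocket [607.30893598 317.59904151]
3 x-angle hole 12.6 row len 35.9 exp 36 holes->pocket [624.78807155  -3.93135133] rect->pocket [624.21714645  -3.16506579]
2 x-angle hole 8.3 row len 16.9 exp 18 holes->pocket [431.86013863   6.203244  ] rect->pocket [430.99511883   6.5949746 ]
4 x-angle hole -9.4 row len 53.9 exp 54 holes->pocket [ 450.32656128 -150.54425657] rect->pocket [ 449.51986286 -150.43604495]
tri [ 490.38903226 -129.93395197   12.89297685] [ 490.72339939 -129.89508263] [ 489.62116108 -130.84199667]
tri [ 487.67923116 -147.2697014    11.87497693] [ 488.36989919 -147.1716185 ] [ 486.1703562  -148.95695856]
tri [ 484.28372434 -165.39020632   12.70904786] [ 485.03721306 -165.3584629 ] [ 483.03725161 -166.37795141]
tri [ 481.07859069 -183.14452118   12.34189123] [ 481.95750219 -183.06773257] [ 479.58053326 -184.36955522]
crown 5 [432.52733764 317.31978722  47.48268118]
crown 4 [437.92698011 170.31311138  45.33898545]
crown 3 [607.55891977 172.39178688  46.32834057]
crown 2 [ 452.59263058 -321.47851125   45.55233724]
```

>>> step_arm(increments=[[[2.66,2.75,-0.6],[0,0,8.5]],[[2.66,2.75,-0.6],[0,0,8.5]],[[2.66,2.75,-0.6],[0,0,8.5]],[[2.66,2.75,-0.6],[0,0,8.5]],[[2.66,2.75,-0.6],[0,0,8.5]],[[2.66,2.75,-0.6],[0,0,8.5]],[[2.66,2.75,-0.6],[0,0,8.5]],[[2.66,2.75,-0.6],[0,0,8.5]],[[2.66,2.75,-0.6],[0,0,8.5]],[[2.66,2.75,-0.6],[0,0,8.5]]], fingers=1, grip_force=20)

```text
clock: 1.1
tool_pos: [0.453, -0.3204, 0.1782]
eef_rot: [0.625, 0.781, -0.0, -0.0]
contact_force: [0.8, 0.2, 0.3]
opening: 0.999
finger_force: 0.0
```

>>> step_arm(increments=[[[-0.1,-0.1,-2],[0,0,4.6]],[[0,0,-3],[0,0,4.6]],[[0,0,-3],[0,0,0]],[[0,0,-3],[0,0,0]],[[0,0,-2.5],[0,0,0]],[[0,0,-1.7],[0,0,0]],[[0,0,-1],[0,0,0]],[[0,0,0],[0,0,0]],[[0,0,0],[0,0,0]],[[0,0,0],[0,0,0]]])

```text
clock: 2.1
tool_pos: [0.452, -0.3229, 0.0177]
eef_rot: [0.563, 0.827, 0.0, 0.001]
contact_force: [0.1, -0.3, 0.6]
opening: 1.001
finger_force: 0.0
```

>>> step_arm(increments=[[[0,0,0],[0,0,0]],[[0,0,0],[0,0,0]],[[0,0,0],[0,0,0]],[[0,0,0],[0,0,0]],[[0,0,0],[0,0,0]],[[0,0,0],[0,0,0]],[[0,0,0],[0,0,0]],[[0,0,0],[0,0,0]],[[0,0,0],[0,0,0]],[[0,0,0],[0,0,0]]], fingers=0, grip_force=15)

```text
clock: 3.1
tool_pos: [0.4516, -0.3225, 0.0167]
eef_rot: [0.562, 0.827, 0.0, 0.0]
contact_force: [0.3, 0.1, -0.3]
opening: 0.248
finger_force: 15.0
```

>>> step_arm(increments=[[[0,0,1.5],[0,0,0]],[[0,0,3],[0,0,0]],[[0,0,3.5],[0,0,0]],[[0,2,3],[0,0,0]],[[-0.3,4.5,0],[0,0,-2]],[[-0.3,4.5,0],[0,0,-3]],[[-0.4,4.5,0],[0,0,-3]],[[-0.4,4.5,0],[0,0,-3]],[[-0.4,4.5,0],[0,0,-2.3]],[[-0.3,4.5,0],[0,0,0]]])

```text
clock: 4.1
tool_pos: [0.4299, -0.031, 0.1268]
eef_rot: [0.655, 0.756, -0.0, 0.0]
contact_force: [0.5, 0.3, -2.2]
opening: 0.247
finger_force: 15.0
```

>>> step_arm(increments=[[[0.1,2.2,0],[0,0,0]],[[0,1.5,0],[0,0,0]],[[0,0,-2.5],[0,0,0]],[[0,0,-3],[0,0,0]],[[0,0,-2.5],[0,0,0]],[[0,0,-1.5],[0,0,0]],[[0,0,-0.5],[0,0,0]],[[0,0,0],[0,0,0]],[[0,0,0],[0,0,0]],[[0,0,0],[0,0,0]]])

```text
clock: 5.1
tool_pos: [0.4339, 0.0038, 0.039]
eef_rot: [0.655, 0.756, -0.002, -0.001]
contact_force: [0.5, 0.8, 0.0]
opening: 0.247
finger_force: 15.0
```

```bash
python3 - <<'E'
from h import *
p,d=r.snapshot("side"); a=r.get_state(); print(a["tool_pos"],a["contact_force"],a["moment"],a["qd"].round(3))
u,v=proj("side",np.array([.43,.006,.03])).astype(int); print(u,v)
cv2.imwrite("pics/s1.png",cv2.resize(p[v-80:v+70,u-90:u+90,::-1],(720,600),interpolation=cv2.INTER_CUBIC))
E
```

```text
[0.43390503 0.00378982 0.03899914] [-1.19886587 -0.10264269 -0.40662963] [-0.01666446 -0.06134423  0.02408868] [ 0.002  0.003 -0.     0.002  0.016  0.    -0.016]
337 239
```

View pics/s1.png

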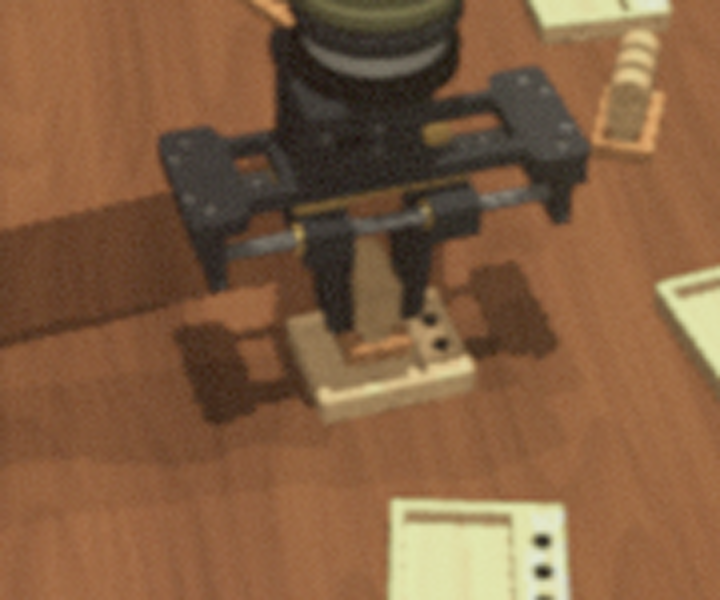

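```bash
python3 -c "
from plant import r
print(r.get_state()['q'].round(3))"
```

```text
[-0.081  0.869 -0.056  2.265  1.314  0.046 -1.288]
```

>>> step_arm(increments=[[[-0.05,0.05,0],[0,0,0]],[[-0.05,0.05,0],[0,0,0]],[[-0.05,0.05,0],[0,0,0]],[[-0.05,0,0],[0,0,0]],[[0,0,-0.2],[0,0,0]],[[0,0,-0.2],[0,0,0]],[[0,0,-0.2],[0,0,0]],[[0,0,-0.2],[0,0,0]],[[0,0,0],[0,0,0]],[[0,0,0],[0,0,0]]])

```text
clock: 6.15
tool_pos: [0.4317, 0.0053, 0.0306]
eef_rot: [0.655, 0.756, -0.002, -0.001]
contact_force: [0.4, -0.3, -0.6]
opening: 0.249
finger_force: 15.0
```

>>> step_arm(increments=[[[0,0,-0.15],[0,0,0]],[[0,0,-0.15],[0,0,0]],[[0,0,-0.15],[0,0,0]],[[0,0,-0.15],[0,0,0]],[[0,0,-0.1],[0,0,0]],[[0,0,-0.1],[0,0,0]],[[0,0,-0.1],[0,0,0]],[[0,0,0],[0,0,0]],[[0,0,0],[0,0,0]],[[0,0,0],[0,0,0]]])

```text
clock: 7.15
tool_pos: [0.4318, 0.0053, 0.0217]
eef_rot: [0.654, 0.756, -0.002, -0.001]
contact_force: [0.3, 0.2, -0.6]
opening: 0.245
finger_force: 15.0
```

>>> step_arm(increments=[[[0,0,-0.05],[0,0,0]],[[0,0,-0.05],[0,0,0]],[[0,0,-0.05],[0,0,0]],[[0,0,0],[0,0,0]],[[0,0,0],[0,0,0]],[[0,0,0],[0,0,0]],[[0,0,0],[0,0,0]],[[0,0,0],[0,0,0]],[[0,0,0],[0,0,0]],[[0,0,0],[0,0,0]]])

```text
clock: 8.15
tool_pos: [0.4317, 0.0052, 0.0206]
eef_rot: [0.654, 0.756, -0.002, -0.001]
contact_force: [-0.9, 0.0, 6.9]
opening: 0.247
finger_force: 15.0
```

>>> step_arm(increments=[[[0,0,0],[0,0,0]],[[0,0,0],[0,0,0]],[[0,0,0],[0,0,0]],[[0,0,0],[0,0,0]],[[0,0,0.3],[0,0,0]],[[0,0,0.5],[0,0,0]],[[0,0,1],[0,0,0]],[[0,0,1.5],[0,0,0]],[[0,0,2],[0,0,0]],[[0,0,2],[0,0,0]]], fingers=0.6)

```text
clock: 9.15
tool_pos: [0.4321, 0.0049, 0.0895]
eef_rot: [0.654, 0.756, -0.002, 0.0]
contact_force: [-0.4, 0.6, 1.0]
opening: 0.601
finger_force: 0.0
```

>>> step_arm(increments=[[[0.1,1.5,0.5],[0,0,-2]],[[0.1,2,0],[0,0,-4]],[[0.1,2,0],[0,0,-5]],[[0.1,2,0],[0,0,-5]],[[0.1,2,0],[0,0,-5]],[[0,2,0],[0,0,-5]],[[0,2,0],[0,0,-5]],[[0,1.5,0],[0,0,-3.7]],[[0,1.5,0],[0,0,0]],[[0,0,0],[0,0,0]]], fingers=0.8)

```text
clock: 10.15
tool_pos: [0.4377, 0.1726, 0.0939]
eef_rot: [0.849, 0.529, -0.001, -0.001]
contact_force: [-0.2, -0.1, -0.1]
opening: 0.8
finger_force: 0.0
```

>>> step_arm(increments=[[[-0.05,-0.3,-0.7],[0,0,0]],[[0,0,-1.5],[0,0,0]],[[0,0,-1.5],[0,0,0]],[[0,0,-1.5],[0,0,0]],[[0,0,-1.2],[0,0,0]],[[0,0,-0.8],[0,0,0]],[[0,0,-0.5],[0,0,0]],[[0,0,0],[0,0,0]],[[0,0,0],[0,0,0]],[[0,0,0],[0,0,0]]])

```text
clock: 11.15
tool_pos: [0.4373, 0.1669, 0.0172]
eef_rot: [0.85, 0.526, -0.001, -0.0]
contact_force: [-0.3, -0.5, -0.2]
opening: 0.8
finger_force: 0.0
```

>>> step_arm(increments=[[[0,0,0],[0,0,0]],[[0,0,0],[0,0,0]],[[0,0,0],[0,0,0]],[[0,0,0],[0,0,0]],[[0,0,0],[0,0,0]],[[0,0,0],[0,0,0]],[[0,0,0],[0,0,0]],[[0,0,0],[0,0,0]],[[0,0,0],[0,0,0]],[[0,0,0],[0,0,0]]], fingers=0, grip_force=20)

```text
clock: 12.15
tool_pos: [0.437, 0.1669, 0.0167]
eef_rot: [0.85, 0.526, -0.002, -0.0]
contact_force: [0.9, 1.2, 1.0]
opening: 0.243
finger_force: 20.0
```

>>> step_arm(increments=[[[0,0,1.5],[0,0,0]],[[0,0,3],[0,0,0]],[[0,0,3.5],[0,0,0]],[[0.5,-1,2.5],[0,0,0]],[[0.8,-3,0],[0,0,2]],[[0.8,-4,0],[0,0,3]],[[0.5,-4,0],[0,0,3]],[[0,-4,0],[0,0,3]],[[0,-4,0],[0,0,3]],[[0,-4,0],[0,0,3]]])

```text
clock: 13.15
tool_pos: [0.4625, -0.075, 0.1216]
eef_rot: [0.762, 0.647, -0.002, 0.0]
contact_force: [0.2, 0.1, -1.4]
opening: 0.248
finger_force: 20.0
```

>>> step_arm(increments=[[[-0.3,-3,0],[0,0,0]],[[-0.5,-3,0],[0,0,0]],[[-0.6,-2,0],[0,0,0]],[[0,0,-1.5],[0,0,0]],[[0,0,-2.5],[0,0,0]],[[0,0,-2.5],[0,0,0]],[[0,0,-1.8],[0,0,0]],[[0,0,-1],[0,0,0]],[[0,0,-0.4],[0,0,0]],[[0,0,0],[0,0,0]]])

```text
clock: 14.15
tool_pos: [0.4488, -0.153, 0.0244]
eef_rot: [0.763, 0.647, -0.002, -0.0]
contact_force: [-0.7, 0.3, -2.2]
opening: 0.25
finger_force: 20.0
```

Position matches the tray pocket. I'll lower it and release.

>>> step_arm(increments=[[[0,0,-0.1],[0,0,0]],[[0,0,-0.1],[0,0,0]],[[0,0,-0.1],[0,0,0]],[[0,0,-0.1],[0,0,0]],[[0,0,0],[0,0,0]],[[0,0,0],[0,0,0]],[[0,0,0],[0,0,0]],[[0,0,0],[0,0,0]],[[0,0,0],[0,0,0]],[[0,0,0],[0,0,0]]])

```text
clock: 15.15
tool_pos: [0.4491, -0.1531, 0.0208]
eef_rot: [0.763, 0.646, -0.002, 0.0]
contact_force: [0.4, 0.8, -0.7]
opening: 0.246
finger_force: 20.0
```

>>> step_arm(increments=[[[0,0,0],[0,0,0]],[[0,0,0],[0,0,0]],[[0,0,0],[0,0,0]],[[0,0,0],[0,0,0]],[[0,0,0.3],[0,0,0]],[[0,0,0.7],[0,0,0]],[[0,0,2],[0,0,0]],[[0,0,3],[0,0,0]],[[0,0,3],[0,0,0]],[[0.5,1,1],[0,0,0]]], fingers=0.6)

```text
clock: 16.15
tool_pos: [0.454, -0.1446, 0.1234]
eef_rot: [0.764, 0.645, -0.001, 0.001]
contact_force: [0.1, -0.5, -0.1]
opening: 0.599
finger_force: 0.0
```

>>> step_arm(increments=[[[1.9,3.5,0],[0,0,-1.4]],[[1.9,3.5,0],[0,0,-1.4]],[[1.9,3.5,0],[0,0,-1.4]],[[1.9,3.5,0],[0,0,-1.4]],[[1.9,3.5,0],[0,0,-1.4]],[[1.9,3.5,0],[0,0,-1.4]],[[1.9,3.5,0],[0,0,-1.4]],[[1,3.5,0],[0,0,-1.4]],[[1,3.5,0],[0,0,-1.4]],[[0,0,-2],[0,0,0]]], fingers=0.8)

```text
clock: 17.15
tool_pos: [0.6088, 0.1812, 0.1042]
eef_rot: [0.828, 0.561, 0.004, -0.003]
contact_force: [-0.3, 0.6, 0.4]
opening: 0.794
finger_force: 0.0
```

>>> step_arm(increments=[[[0,0,0],[0,0,0]],[[0,0,0],[0,0,0]],[[0,0,0],[0,0,0]],[[0,0,0],[0,0,0]],[[0,0,0],[0,0,0]],[[0,0,0],[0,0,0]],[[0,0,0],[0,0,0]],[[0,0,0],[0,0,0]],[[0,0,0],[0,0,0]],[[0,0,0],[0,0,0]]])

```text
clock: 18.15
tool_pos: [0.607, 0.172, 0.1007]
eef_rot: [0.829, 0.559, -0.002, 0.0]
contact_force: [0.6, 0.4, 0.8]
opening: 0.799
finger_force: 0.0
```

>>> step_arm(increments=[[[0,0,-1],[0,0,0]],[[0,0,-2],[0,0,0]],[[0,0,-2],[0,0,0]],[[0,0,-1.5],[0,0,0]],[[0,0,-1],[0,0,0]],[[0,0,-0.6],[0,0,0]],[[0,0,-0.3],[0,0,0]],[[0,0,0],[0,0,0]],[[0,0,0],[0,0,0]],[[0,0,0],[0,0,0]]])

```text
clock: 19.15
tool_pos: [0.6075, 0.172, 0.0174]
eef_rot: [0.829, 0.559, -0.001, 0.0]
contact_force: [-0.2, -0.8, 0.6]
opening: 0.8
finger_force: 0.0
```

>>> step_arm(increments=[[[0,0,0],[0,0,0]],[[0,0,0],[0,0,0]],[[0,0,0],[0,0,0]],[[0,0,0],[0,0,0]],[[0,0,0],[0,0,0]],[[0,0,0],[0,0,0]],[[0,0,0],[0,0,0]],[[0,0,0],[0,0,0]],[[0,0,0],[0,0,0]],[[0,0,0],[0,0,0]]], fingers=0)

```text
clock: 20.15
tool_pos: [0.6071, 0.1719, 0.0167]
eef_rot: [0.829, 0.559, -0.002, 0.0]
contact_force: [0.1, -0.1, -0.4]
opening: 0.247
finger_force: 20.0
```

>>> step_arm(increments=[[[0,0,1.5],[0,0,0]],[[0,0,3],[0,0,0]],[[0,0,3.5],[0,0,2]],[[0.2,-1.5,2],[0,0,5]],[[0.4,-3,0],[0,0,5.5]],[[0.4,-3.5,0],[0,0,5.5]],[[0.4,-3.5,0],[0,0,5.6]],[[0.3,-3.5,0],[0,0,5.5]],[[0,-1.8,0],[0,0,4]],[[0,-0.7,0],[0,0,1.5]]])

```text
clock: 21.15
tool_pos: [0.624, -0.0074, 0.1173]
eef_rot: [0.627, 0.779, -0.003, 0.001]
contact_force: [0.2, 1.1, -1.6]
opening: 0.246
finger_force: 20.0
```

>>> step_arm(increments=[[[0,0,0],[0,0,0]],[[0,0,-1.5],[0,0,0]],[[0,0,-2],[0,0,0]],[[0,0,-2],[0,0,0]],[[0,0,-0.8],[0,0,0]],[[0,0,0],[0,0,0]],[[0,0,0],[0,0,0]],[[0,0,0],[0,0,0]],[[0,0,0],[0,0,0]],[[0,0,0],[0,0,0]]])

```text
clock: 22.15
tool_pos: [0.6244, -0.0031, 0.0544]
eef_rot: [0.626, 0.78, -0.001, 0.001]
contact_force: [-1.0, -0.4, -0.9]
opening: 0.245
finger_force: 20.0
```

>>> step_arm(increments=[[[0,0,-1],[0,0,0]],[[0,0,-1],[0,0,0]],[[0,0,-0.7],[0,0,0]],[[0,0,-0.3],[0,0,0]],[[0,0,-0.2],[0,0,0]],[[0,0,-0.1],[0,0,0]],[[0,0,-0.1],[0,0,0]],[[0,0,0],[0,0,0]],[[0,0,0],[0,0,0]],[[0,0,0],[0,0,0]]])

```text
clock: 23.15
tool_pos: [0.6239, -0.003, 0.0207]
eef_rot: [0.626, 0.78, -0.002, 0.001]
contact_force: [-2.2, -0.1, 4.3]
opening: 0.251
finger_force: 20.0
```

>>> step_arm(increments=[[[0,0,0],[0,0,0]],[[0,0,0],[0,0,0]],[[0,0,0],[0,0,0]],[[0,0,0],[0,0,0]],[[0,0,0.3],[0,0,0]],[[0,0,0.7],[0,0,0]],[[0,0,2],[0,0,0]],[[0,0,3],[0,0,0]],[[0,0,3],[0,0,0]],[[0,0,1],[0,0,0]]], fingers=0.6)

```text
clock: 24.15
tool_pos: [0.6261, -0.0022, 0.1243]
eef_rot: [0.626, 0.78, 0.001, 0.003]
contact_force: [0.4, -0.3, 0.5]
opening: 0.599
finger_force: 0.0
```

>>> step_arm(increments=[[[-2,3,0],[0,0,2]],[[-2,3.5,0],[0,0,2]],[[-2,3.5,0],[0,0,2]],[[-2,3.5,0],[0,0,2]],[[-2,3.5,0],[0,0,2]],[[-2,3.5,0],[0,0,2]],[[-2,3.5,0],[0,0,2]],[[-2,3.5,0],[0,0,2]],[[-2,3,0],[0,0,2]],[[-1.2,1.4,0],[0,0,1.8]]], fingers=0.8)

```text
clock: 25.15
tool_pos: [0.4297, 0.3198, 0.1206]
eef_rot: [0.48, 0.877, -0.0, -0.0]
contact_force: [-0.6, -0.3, 0.2]
opening: 0.796
finger_force: 0.0
```

>>> step_arm(increments=[[[0,0,0],[0,0,0]],[[0,0,-1],[0,0,0]],[[0,0,-2],[0,0,0]],[[0,0,-1],[0,0,0]],[[0,0,0],[0,0,0]],[[0,0,0],[0,0,0]],[[0,0,0],[0,0,0]],[[0,0,0],[0,0,0]],[[0,0,0],[0,0,0]],[[0,0,0],[0,0,0]]])

```text
clock: 26.15
tool_pos: [0.4322, 0.316, 0.08]
eef_rot: [0.482, 0.876, -0.001, 0.001]
contact_force: [0.9, 0.9, 0.6]
opening: 0.796
finger_force: 0.0
```

>>> step_arm(increments=[[[0,0,-1],[0,0,0]],[[0,0,-1.5],[0,0,0]],[[0,0,-1.5],[0,0,0]],[[0,0,-1],[0,0,0]],[[0,0,-0.8],[0,0,0]],[[0,0,-0.5],[0,0,0]],[[0,0,0],[0,0,0]],[[0,0,0],[0,0,0]],[[0,0,0],[0,0,0]],[[0,0,0],[0,0,0]]])

```text
clock: 27.15
tool_pos: [0.4323, 0.3161, 0.0172]
eef_rot: [0.482, 0.876, -0.001, 0.001]
contact_force: [-0.6, 0.0, -0.4]
opening: 0.802
finger_force: 0.0
```

>>> step_arm(increments=[[[0,0,0],[0,0,0]],[[0,0,0],[0,0,0]],[[0,0,0],[0,0,0]],[[0,0,0],[0,0,0]],[[0,0,0],[0,0,0]],[[0,0,0],[0,0,0]],[[0,0,0],[0,0,0]],[[0,0,0],[0,0,0]],[[0,0,0],[0,0,0]],[[0,0,0],[0,0,0]]], fingers=0)

```text
clock: 28.15
tool_pos: [0.4322, 0.316, 0.0168]
eef_rot: [0.482, 0.876, -0.001, 0.001]
contact_force: [0.5, -0.2, 0.0]
opening: 0.247
finger_force: 20.0
```

>>> step_arm(increments=[[[0,0,1.5],[0,0,0]],[[0,0,3],[0,0,0]],[[0.5,0,3.5],[0,0,0]],[[2,0,2],[0,0,-4]],[[3,0.1,0],[0,0,-5]],[[3.5,0,0],[0,0,-5]],[[3.5,0.1,0],[0,0,-5]],[[3,0,0],[0,0,-5]],[[1.5,0,0],[0,0,-4]],[[0.5,0,0],[0,0,-1.8]]])

```text
clock: 29.15
tool_pos: [0.6085, 0.3168, 0.116]
eef_rot: [0.693, 0.721, -0.002, 0.001]
contact_force: [-0.1, 0.0, -1.1]
opening: 0.247
finger_force: 20.0
```

>>> step_arm(increments=[[[0,0,0],[0,0,0]],[[0,0,-1.5],[0,0,0]],[[0,0,-2],[0,0,0]],[[0,0,-2],[0,0,0]],[[0,0,-0.8],[0,0,0]],[[0,0,0],[0,0,0]],[[0,0,0],[0,0,0]],[[0,0,0],[0,0,0]],[[0,0,0],[0,0,0]],[[0,0,0],[0,0,0]]])

```text
clock: 30.15
tool_pos: [0.6074, 0.3181, 0.0544]
eef_rot: [0.691, 0.723, -0.001, 0.001]
contact_force: [0.8, -0.1, -1.8]
opening: 0.248
finger_force: 20.0
```

>>> step_arm(increments=[[[0,0,-1],[0,0,0]],[[0,0,-1],[0,0,0]],[[0,0,-0.7],[0,0,0]],[[0,0,-0.3],[0,0,0]],[[0,0,-0.2],[0,0,0]],[[0,0,-0.1],[0,0,0]],[[0,0,-0.1],[0,0,0]],[[0,0,0],[0,0,0]],[[0,0,0],[0,0,0]],[[0,0,0],[0,0,0]]])

```text
clock: 31.15
tool_pos: [0.6069, 0.3179, 0.0208]
eef_rot: [0.691, 0.723, -0.002, 0.001]
contact_force: [-2.6, -1.8, 5.0]
opening: 0.249
finger_force: 20.0
```

>>> step_arm(increments=[[[0,0,0],[0,0,0]],[[0,0,0],[0,0,0]],[[0,0,0],[0,0,0]],[[0,0,0],[0,0,0]],[[0,0,0.3],[0,0,0]],[[0,0,0.7],[0,0,0]],[[0,0,2],[0,0,0]],[[0,0,3],[0,0,0]],[[0,0,3],[0,0,0]],[[0,0,3],[0,0,0]]], fingers=0.6)

```text
clock: 32.15
tool_pos: [0.6072, 0.3183, 0.1428]
eef_rot: [0.691, 0.723, -0.001, 0.0]
contact_force: [0.2, -0.4, 0.1]
opening: 0.598
finger_force: 0.0
```

>>> step_arm(increments=[[[0,0,2],[0,0,0]],[[0,-3,2],[0,0,0]],[[0,-3,2],[0,0,0]],[[0,-3,0],[0,0,0]],[[0,-3,0],[0,0,0]],[[0,-3,0],[0,0,0]],[[0,0,0],[0,0,0]],[[0,0,0],[0,0,0]],[[0,0,0],[0,0,0]],[[0,0,0],[0,0,0]]])

```text
clock: 33.15
tool_pos: [0.6068, 0.1699, 0.2004]
eef_rot: [0.69, 0.723, -0.001, 0.0]
contact_force: [0.0, 0.0, -0.6]
opening: 0.603
finger_force: 0.0
```

```bash
python3 - <<'E'
from h import *
for n in("side","top"):
    p,d=r.snapshot(n); cv2.imwrite(f"pics/{n}_end.png",p[:,:,::-1]); X=cloud(n,d)
    for k,c in {5:(.607,.3175),4:(.449,-.151),3:(.624,-.0035),2:(.432,.006)}.items():
        q=X[(np.hypot(X[...,0]-c[0],X[...,1]-c[1])<.06)]; h=q[(q[:,2]>.039)&(q[:,2]<.075)]
        if len(h)>20: print(n,k,rect(h),"top z %.1f"%(1000*np.percentile(h[:,2],98)))
p=cv2.imread("pics/side_end.png"); cv2.imwrite("pics/se.png",cv2.resize(p[110:350,290:490],(500,600),interpolation=cv2.INTER_CUBIC))
E
```

```text
side 5 (array([603.4, 315.7]), array([92.1, 22.2]), -87.8) top z 57.7
side 4 (array([ 446.8, -152. ]), array([67.5, 21.5]), 81.5) top z 57.3
side 3 (array([620.3,  -4.3]), array([50. , 23.7]), -76.7) top z 57.1
side 2 (array([429.,   3.]), array([33.5, 22.3]), -82.3) top z 57.1
top 5 (array([607.1, 317.8]), array([83.7, 23.5]), -88.0) top z 58.8
```

View pics/se.png

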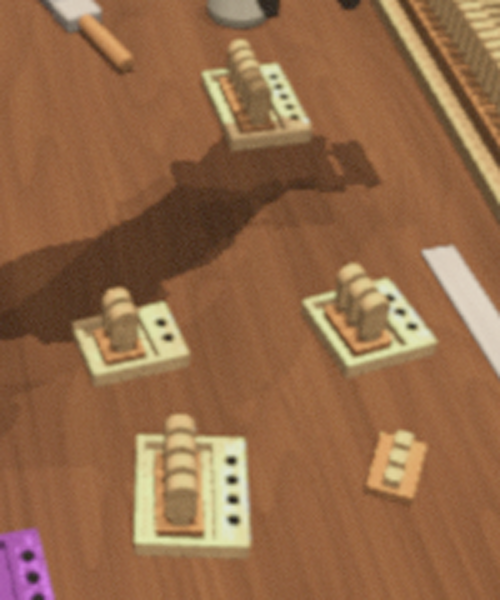

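View pics/top_end.png

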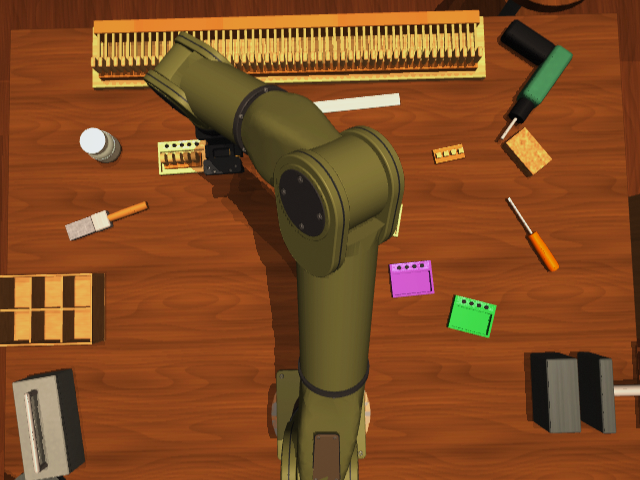

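All four strips stand flat in their trays: crowns measure about 57 mm, the strip height plus the 4 mm floor. In the side view both rows and hole counts match, and the damper strips look unmoved.

```bash
python3 -c "
from plant import r
print(r.finish_job())"
```

```text
the job is handed in; nothing more can be done
None
```

The job is handed in at about 33 s of the 112 s limit: all four hammer strips stand upright on the floors of their matching trays (crowns measured at about 57 mm), and I left the damper strips where they lay.

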